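# Wipe the metal chips off the drilling plate from under its guard

### The job

Take the orange-handled scraper from its wooden rack and wipe all four metal chips across the steel plate, under the clear guard, off its edge into the red tray: set the blade down behind the chips, at the end away from the tray, and keep it pressed on the plate with a light hand (about 5 to 15 N, never 25) from there until it reaches the tray end. Do not touch the chips with the gripper, knock the guard, or disturb the jar, spray can and wrench, and hang the scraper back in its rack when the plate is clear.

Things in the scene. Friction and masses are not known exactly. Their poses are not given: they have to be found in the camera images.
- scraper: Hand scraper, 0.3 to 0.45 kg. Aluminium bar 200 x 16 x 22 mm (x, y, z); origin at the centre of the bar's underside, z up. Its steel blade, 148 mm long in x and 5 mm thick in y, sticks out below the bar by 16 to 36 mm: set differently each time, clamped, and not reported. Find by touch where it meets the plate.
- scraper_grip (a point): Point to grip in the scraper's orange handle, a block 32 x 22 x 58 mm that stands on the bar at its x = -45 mm, from 22 to 80 mm above the scraper's origin; this point is 55 mm above it. Pinch across the scraper's y.
- rack: Fixed wooden rack, base 220 x 80 x 8 mm, origin under its centre. Holds the bar ends on two supports, 20 x 44 mm, at x = -94 and +94 mm, tops 48 mm up; cheeks up to 58 mm leave a 26 mm slot (in y) for the bar; the blade hangs free between. Hung, the scraper's origin is 48 mm above the rack's, x along x.
- plate: Steel plate, 180 x 240 mm (x, y); origin at the centre of its top face, 50 mm above the bench. On stiff springs: it gives a little (at most 4 mm) when pressed. Lips 8 x 8 mm on its two x edges, 170 mm apart inside; its ends y = -120 and +120 mm are open, one to the red tray, the other to a blue box of clean parts.
- guard: Fixed clear guard; x, y and yaw as the plate's, origin on the bench. Sheet over x = 5 to 130, y = -75 to 75 mm, underside 125 and top 131 mm above the bench; yellow edge bar 12 x 12 mm at x = 127 mm, underside 121 mm; 10 mm posts at x = 127, y = -65 and 65 mm. The rest of the plate (x below 5 mm, both ends beyond y = 75 mm) is open above.
- tray: Fixed red tray, 190 x 110 x 38 mm (x, y, z), wall 4 mm, open on top, origin under its centre on the bench, turned like the plate. It stands at one of the plate's open y ends (which one varies), its near wall 4 mm from the plate's end, its rim 12 mm below the plate's top.
- chip_square: Loose copper chip, 20 x 20 x 6 mm; origin at the centre of its underside.
- chip_strip: Loose brass chip, 26 x 13 x 6 mm (x, y, z); origin at the centre of its underside.
- chip_disc: Loose dark steel disc, 22 mm across, 6 mm thick; origin at the centre of its underside.
- chip_corner: Loose blue-painted metal chip, L-shaped, 22 x 22 x 6 mm; origin at the centre of its underside.
- jar: Bystander: amber jar, 60 mm across, 85 mm high, origin under its centre. Leave it alone.
- spraycan: Bystander: blue spray can, 60 mm across, 150 mm high, origin under its centre. Leave it alone.
- wrench: Bystander: steel wrench lying on the bench beyond the plate. Leave it alone.
Mind the look-alikes: they are no part of the job. Of the things shaped like the scraper, the aluminium one is meant.

How it is judged:
On the way, in this order (a step that is already met when the one before it is completed fails the run):
1. the blade is pressed on the plate behind the chips (at the end away from the tray) with the chips still on the plate (contact force between scraper and plate above 3.5 N and (y of scraper in the frame of tray above 0.243 m or y of scraper in the frame of tray below -0.243 m) and z of each of chip_square, chip_strip, chip_disc, chip_corner in the frame of plate above -0.006 m), for 0.1 s.
2. the blade passes the middle of the plate, pressed on it (contact force between scraper and plate above 3 N and y of scraper in the frame of plate between -0.035 and 0.035 m), for 0.1 s.
3. the blade comes to the tray end of the plate, pressed on it (contact force between scraper and plate above 3 N and y of scraper in the frame of tray between -0.112 and 0.112 m), for 0.1 s.
4. all four chips lie in the red tray (x of chip_square in the frame of tray between -0.093 and 0.093 m and y of chip_square in the frame of tray between -0.053 and 0.053 m and z of each of chip_square, chip_strip, chip_disc, chip_corner in the frame of tray below 0.036 m and x of chip_strip in the frame of tray between -0.093 and 0.093 m and y of chip_strip in the frame of tray between -0.053 and 0.053 m and x of chip_disc in the frame of tray between -0.093 and 0.093 m and y of chip_disc in the frame of tray between -0.053 and 0.053 m and x of chip_corner in the frame of tray between -0.093 and 0.093 m and y of chip_corner in the frame of tray between -0.053 and 0.053 m), for 0.2 s.
At the end, for the whole second after the job is handed in: All four chips lie inside the red tray, below its rim; the scraper hangs in the rack again, level on both supports (within 18 mm and 0.12 rad of the rack's centre line and 4 mm in height), released and at rest (all of step 4 and horizontal distance between scraper and rack below 0.018 m and z of scraper in the frame of rack between 0.044 and 0.052 m and angle between the x axis of scraper and the x axis of rack, either way round below 0.12 rad and angle between scraper's own z axis and vertical below 0.08 rad and linear speed of scraper below 0.02 m/s and contact force between the arm and scraper below 0.1 N); the robot touches nothing.
It fails at once if the scraper is pressed on the plate with more than 25 N (contact force between scraper and plate above 25 N).
It fails at once if the guard is knocked (more than 5 N) (contact force between guard and anything else above 5 N).
It fails at once if a chip is touched by the robot (contact force between any of the arm, the fingers and chip_square above 0.3 N or contact force between any of the arm, the fingers and chip_strip above 0.3 N or contact force between any of the arm, the fingers and chip_disc above 0.3 N or contact force between any of the arm, the fingers and chip_corner above 0.3 N).
It fails at once if the jar, spray can or wrench is moved by more than 20 mm (distance of any of jar, spraycan, wrench from where it was at the start of the episode above 0.02 m).
It also fails if it takes over 67 s, if anything falls off the work surface, if the arm or the gripper's body presses on something with over 40 N, if the wrist force passes 120 N, or if a joint passes its speed limit or range.

### The arm

A 6-joint arm with a two-finger parallel gripper is mounted at the origin on the work surface. World frame = base frame: x ahead of the robot, y to its left, z up, the work surface at z = 0. Lengths are in m, angles in rad, forces in N, time in s.
With the tool pointing down it reaches from about 0.35 to 0.725 m from the base axis. Payload 6 kg.
Tool frame: the origin (TCP) lies between the finger pads; the fingertips stand arm.tip_reach ahead of it and the grasp point (between the pads) lies 11 mm behind it (arm.tip_reach is the distance from the TCP to the fingertips, in m); z points along the fingers, y is the line along which they close (so a half turn about z gives the same grasp; the last joint's range is limited). The gripper opens to 85 mm and grips with 20 to 120 N. Pads are 22 mm wide; open, the fingers measure 114 mm over their backs; the gripper's body (76 mm by 85 mm) begins 54 mm behind the grasp point. The pads swing forward as they close: fully open they stand 13 mm farther back than shut.
Start: joints at [1.518, 0.04, 0.085, 0, -1.615, -0.334], TCP at [0.226, 0.556, 0.239] pointing down, gripper open.
Joint ranges: [-2.56, 2.56], [-1.29, 2.01], [-1.08, 1.49], [-3.29, 1.98], [-2.81, -0.18], [-2.99, 2.99]. Speed limits (rad/s): [2.57, 2.57, 3.01, 3.14, 3.14, 3.14].

### API

Orientations are given as a 3x3 rotation matrix whose columns are the frame's x, y, z axes.
In Python, from station import arm, optics, workorder, telemetry gives the robot as it stands. Calls block until the motion is done:
- arm.goto(position, orientation): joint-space move of the TCP to a pose.
- arm.line_to(position, rot=None, feed=0.15): straight line of the TCP; rot=None keeps the orientation; feed is the mean speed in m/s.
- arm.movej(angles): joint-space move.
- arm.set_gripper(opening): finger opening in m; the grip force is fixed at half the most; returns when the fingers have stopped.
- arm.sleep(seconds).
- arm.inverse_kinematics(position, orientation): joint angles nearest the present ones, or None.
- optics.read_camera(name): name is "scene" or "top" or "wrist"; returns the picture (400x640x3 uint8, red, green, blue); there is no depth.
- optics.camera_model(name): a dict with "K" (3x3 intrinsics, pixels), "distortion" ([k1, k2, p1, p2, k3] as OpenCV has them; the pictures are not rectified), "R" (3x3) and "t" (3): a world point X has camera coordinates R X + t. Camera axes: x right, y down, z forward; pixel columns grow to the right and rows downward; lengths in m; the calibration is good to about 2 mm. A picture is of the moment at which its call begins: read the wrist's pose just before it. camera_model takes no time and is no camera call; for the wrist camera it gives the pose at the moment of the call.
A pose or a line that the arm cannot do raises arm.Unreachable and nothing moves.
- workorder.sign_off(): hands the job in; it is judged then, once.
Readings, each from a call of its own:
- telemetry.read_time_s(): time.
- telemetry.read_q(): joint angles.
- telemetry.read_qvel(): joint speeds.
- telemetry.read_tau(): joint torques, N m.
- telemetry.read_tcp_pos(): TCP position.
- telemetry.read_tool_rot(): TCP orientation.
- telemetry.read_force(): force on the tool from outside, world axes, zero at the start.
- telemetry.read_ft_torque(): the same for the moment, N m.
- telemetry.read_gripper_width(): finger opening in m.
- telemetry.read_grip_force(): force on a finger pad.
Only numpy, scipy, OpenCV 4.12 (cv2) and the standard library are available. Lean on these libraries where they do the work, as an engineer would, in place of code of your own. Each camera call takes 0.05 s, during which the arm holds its last target. There are 200 camera calls.

## Working session

There is one attempt and no reset: what is moved stays moved. The work goes in short steps, each a Python script; the robot and the scene stay as the last script left them, time stands still between calls to the robot, and variables do not carry over. Pictures are saved under pics/ and viewed, at most 12 in all, crops included, and the job is handed in when it is done.

```bash
ls; mkdir -p pics; python3 - <<'E'
from station import arm,optics,telemetry
import cv2,numpy as np
for n in ["scene","top"]:
    im=optics.read_camera(n); cv2.imwrite(f"pics/{n}0.png",im[:,:,::-1])
    m=optics.camera_model(n); print(n,{k:np.round(v,4).tolist() for k,v in m.items()})
print(arm.tip_reach,telemetry.read_time_s(),telemetry.read_tool_rot())
E
```

```text
pics
scene {'K': [[425.4947, 0.0, 319.2974], [0.0, 425.4947, 202.62], [0.0, 0.0, 1.0]], 'distortion': [-0.0802, 0.0, 0.0, 0.0, 0.0], 'R': [[0.5061, 0.8624, -0.0052], [0.6707, -0.3974, -0.6262], [-0.5421, 0.3135, -0.7796]], 't': [-0.2542, -0.3493, 1.6323]}
top {'K': [[395.439, 0.0, 319.3208], [0.0, 395.439, 197.3459], [0.0, 0.0, 1.0]], 'distortion': [0.0216, 0.0, 0.0, 0.0, 0.0], 'R': [[-0.0271, -0.9996, 0.0033], [-0.9792, 0.0259, -0.2014], [0.2012, -0.0087, -0.9795]], 't': [-0.0465, 0.5532, 1.2478]}
0.008 0.1 [[ 9.26135446e-01 -3.77190762e-01 -5.14066189e-04]
 [-3.77191102e-01 -9.26134231e-01 -1.50287208e-03]
 [ 9.07751699e-05  1.58576429e-03 -9.99998739e-01]]
```

View pics/top0.png

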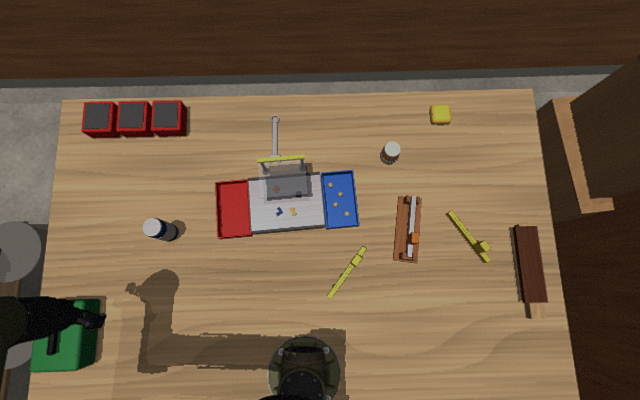

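View pics/scene0.png

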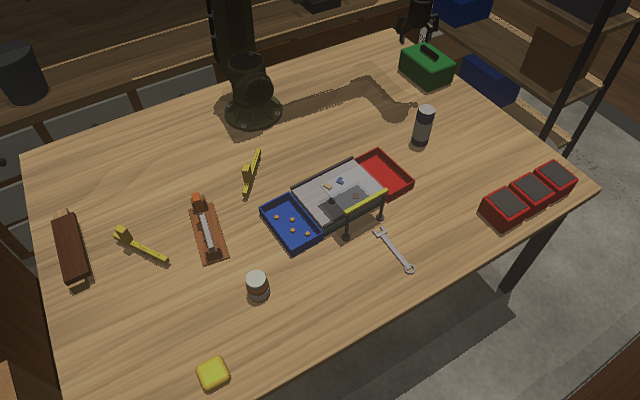

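The top view shows the red tray at (234,209), the plate at (286,203), the blue box at (340,200) and the guard's yellow bar at (281,158). The spray can is at (158,230), the jar at (391,152) and the wrench at (275,135).

Candidates for the scraper:
- Aluminium bar with an orange handle in the brown rack, at (412,230)
- Yellow look-alikes at (347,272) and (468,236)
- Brown brush-like block at (530,265)

I choose the aluminium one at (412,230). Next I'll move the wrist camera over the rack and then the plate.

```bash
cat > h.py <<'E'
from station import arm,optics,workorder,telemetry
import cv2,numpy as np
from scipy.spatial.transform import Rotation as Ro
def cast(m,px,z):
    px=np.array(px,float).reshape(-1,1,2)
    n=cv2.undistortPoints(px,m["K"],np.array(m["distortion"])).reshape(-1,2)
    d=np.c_[n,np.ones(len(n))]@m["R"]; o=-m["R"].T@m["t"]
    return o+d*((z-o[2])/d[:,2])[:,None]
def down(yaw): # tool x axis at yaw, z down
    c,s=np.cos(yaw),np.sin(yaw); return np.array([[c,s,0],[s,-c,0],[0,0,-1.]])
def snap(name,fn):
    m=optics.camera_model(name); im=optics.read_camera(name)
    cv2.imwrite(fn,im[:,:,::-1]); return m,im
E
python3 - <<'E'
from h import *
m=optics.camera_model("top")
print("rack ends",cast(m,[(410,197),(405,262)],.05).round(3))
print("plate",cast(m,[(286,203)],.05).round(3),"handle",cast(m,[(415,238)],.12).round(3))
w=optics.camera_model("wrist"); R=telemetry.read_tool_rot(); p=telemetry.read_tcp_pos()
print("cam in tool",R.T@(-w["R"].T@w["t"]-p),"axis in tool",R.T@w["R"].T, w["K"])
E
```

```text
rack ends [[ 0.546 -0.362  0.05 ]
 [ 0.334 -0.33   0.05 ]]
plate [[0.537 0.049 0.05 ]] handle [[ 0.404 -0.351  0.12 ]]
cam in tool [ 0.08526237  0.00065414 -0.13436938] axis in tool [[-0.00168467 -0.94427904 -0.32914171]
 [ 0.99999793 -0.00121397 -0.00163559]
 [ 0.00114488 -0.32914378  0.94427912]] [[275.67748682   0.         315.34099796]
 [  0.         275.67748682 200.170993  ]
 [  0.           0.           1.        ]]
```

```bash
python3 - <<'E'
from h import *
np.set_printoptions(suppress=True,precision=3)
for p in [(.50,.05,.33),(.40,-.345,.33)]:
    print(arm.inverse_kinematics(np.array(p),down(0.)),arm.inverse_kinematics(np.array(p),down(-.15)))
p=telemetry.read_tcp_pos(); arm.line_to(p+np.array([0,0,.09]),feed=.25)
arm.goto(np.array([.49,.05,.33]),down(0.)); arm.sleep(.2); m,_=snap("wrist","pics/w_plate.png"); np.savez("pics/w_plate.npz",**m)
arm.goto(np.array([.38,-.345,.33]),down(-.1)); arm.sleep(.2); m,_=snap("wrist","pics/w_rack.png"); np.savez("pics/w_rack.npz",**m)
print(telemetry.read_q(),telemetry.read_time_s())
E
```

```text
[ 0.501 -0.189  0.034  0.    -1.794  1.069] [ 0.501 -0.189  0.034  0.    -1.794  0.919]
[-0.331 -0.121  0.094  0.    -1.786  1.901] [-0.331 -0.121  0.094  0.    -1.786  1.751]
[-0.343 -0.161  0.059 -0.    -1.79   1.815] 4.675
```

View pics/w_plate.png

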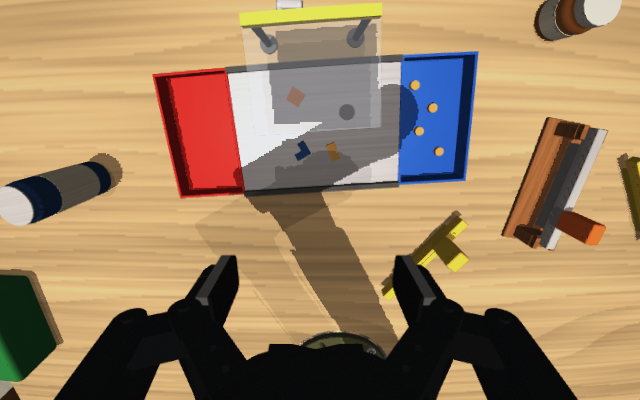

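View pics/w_rack.png

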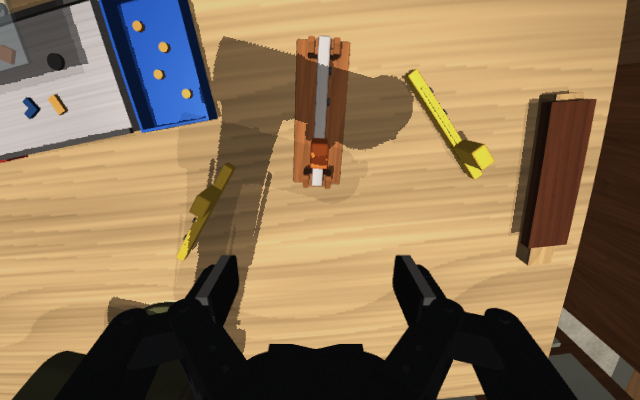

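The wrist view of the plate shows these positions:
- Square chip (296,97)
- Disc (347,112)
- L chip (303,151)
- Strip (333,150)
- Plate spanning about (228..400, 55..190)
- Tray on the left, at the +y end

The rack view has the scraper bar running from (324,37) to (317,186) with its orange handle at (319,152). I'll enlarge both for exact corners.

```bash
python3 - <<'E'
import cv2,numpy as np
a=cv2.imread("pics/w_plate.png")[0:205,150:480]; a=cv2.resize(a,None,fx=2.4,fy=2.4,interpolation=cv2.INTER_CUBIC); cv2.imwrite("pics/c1.png",a)
b=cv2.imread("pics/w_rack.png")[20:200,260:400]; b=cv2.resize(b,None,fx=3.3,fy=3.3,interpolation=cv2.INTER_CUBIC); cv2.imwrite("pics/c2.png",b)
E
```

```text
(no output)
```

View pics/c1.png

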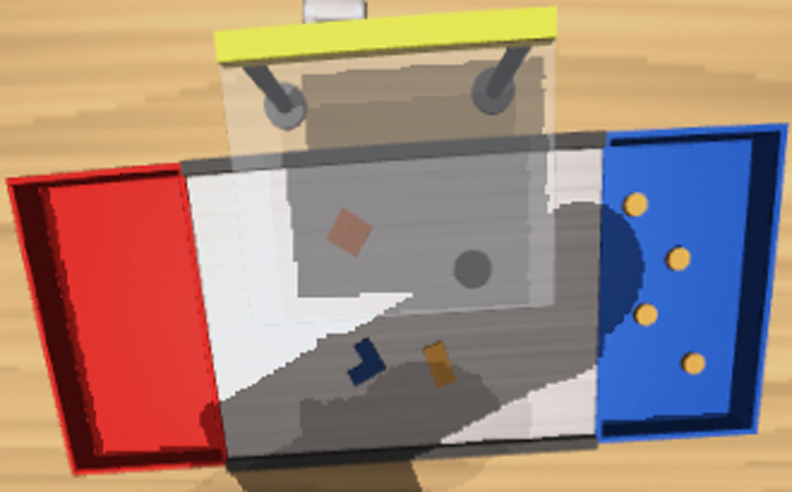

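View pics/c2.png

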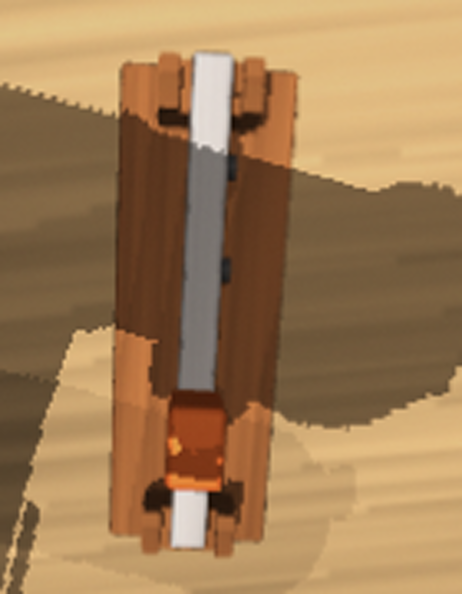

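```bash
python3 - <<'E'
from h import *
np.set_printoptions(suppress=True,precision=4)
M1=dict(np.load("pics/w_plate.npz"));M2=dict(np.load("pics/w_rack.npz"))
f1=lambda P:(np.array(P,float)+.5)/2.4-.5+[150,0]
f2=lambda P:(np.array(P,float)+.5)/3.3-.5+[260,20]
def rep(n,P):
    c=P.mean(0); print(n,"c",c, "d01",np.linalg.norm(P[1]-P[0]),"d12",np.linalg.norm(P[2]-P[1]),"d23",np.linalg.norm(P[3]-P[2]),"d30",np.linalg.norm(P[0]-P[3]),
     "yaw01",np.degrees(np.arctan2(*(P[1]-P[0])[[1,0]])),"yaw32",np.degrees(np.arctan2(*(P[2]-P[3])[[1,0]])),"yaw03",np.degrees(np.arctan2(*(P[0]-P[3])[[1,0]])),"yaw12",np.degrees(np.arctan2(*(P[1]-P[2])[[1,0]])))
rep("bar",cast(M2,f2([(195,53),(234,54),(207,548),(172,547)]),.070))
rep("rackbase",cast(M2,f2([(121,63),(299,73),(263,543),(108,535)]),.008))
rep("plate lips inner",cast(M1,f1([(187,175),(603,150),(597,436),(225,458)]),.052))
rep("lips outer",cast(M1,f1([(180,163),(607,131),(597,441),(226,461)]),.058))
rep("guard top",cast(M1,f1([(215,33),(556,8),(556,38),(217,61)]),.133))
print("handle",cast(M2,f2([(195,485),(195,440)]),.128))
P=cast(M1,f1([(350,232),(473,268),(366,362),(438,364)]),.056)
print("chips",P)
E
```

```text
bar c [ 0.4493 -0.3586  0.07  ] d01 0.015032648175549881 d12 0.19845205846436512 d23 0.015783729809303412 d30 0.19835217061651764 yaw01 -96.98959579883649 yaw32 -97.42016535120952 yaw03 -8.524888501717 yaw12 -8.307329569463583
rackbase c [ 0.4464 -0.3574  0.008 ] d01 0.07983196443960505 d12 0.21936682213296332 d23 0.08073666849041693 d30 0.219097361742608 yaw01 -98.59199762432081 yaw32 -98.78307023519422 yaw03 -8.696468357428081 yaw12 -8.460160105999739
plate lips inner c [0.5397 0.0474 0.052 ] d01 0.2384740092090051 d12 0.16911658322820416 d23 0.2423378683030736 d30 0.17072239333455203 yaw01 -86.88422302833176 yaw32 -86.5001440756798 yaw03 2.742506898558554 yaw12 4.0462159361815715
lips outer c [0.5429 0.0477 0.058 ] d01 0.24001364451092994 d12 0.1796448615823348 d23 0.23858207434907933 d30 0.17682127578206444 yaw01 -86.12793689734833 yaw32 -86.80462393535954 yaw03 3.8696478425188103 yaw12 3.407790051092411
guard top c [0.6664 0.0556 0.133 ] d01 0.1488957486237391 d12 0.011649687745318733 d23 0.14949546268747504 d30 0.011034772847376743 yaw01 -86.40072454032722 yaw32 -86.64298897443062 yaw03 0.3988773576015671 yaw12 3.512338428690829
handle [[ 0.3921 -0.3499  0.128 ]
 [ 0.4089 -0.3515  0.128 ]]
chips [[0.5861 0.0779 0.056 ]
 [0.566  0.0058 0.056 ]
 [0.5105 0.0698 0.056 ]
 [0.5093 0.0255 0.056 ]]
```

Measured sizes match the given ones: bar 198×15 mm, rack base 219×80 mm, plate 240×170 mm, guard bar 149 mm. Rack yaw is −8.5° and plate yaw is +3.4°. All chips lie within |x| < 62 mm on the plate, and the rearmost is at y ≈ −54 mm, so I'll start the blade at y = −98 mm. Grasping now.

```bash
cat >> h.py <<'E'
np.set_printoptions(suppress=True,precision=4)
YR,YP=np.radians(-8.5),np.radians(3.4)
BAR=np.array([.449,-.3585,.048]); PL=np.array([.5405,.0476,.05])
def rz(a): return Ro.from_euler('z',a).as_matrix()
GR=np.array([-.045,0,.044]) # TCP in the scraper frame
def tcp_rack(dz=0,o=BAR): return o+rz(YR)@GR+[0,0,dz]
def tcp_plate(x,y,z): return PL+rz(YP)@(np.array([x,y,z])+GR)  # z: scraper origin above plate top
E
python3 - <<'E'
from h import *
arm.goto(tcp_rack(.11),down(YR))
arm.line_to(tcp_rack(),feed=.12); arm.sleep(.2)
f0=telemetry.read_force(); arm.set_gripper(0.0); arm.sleep(.2)
print("w",telemetry.read_gripper_width(),telemetry.read_grip_force(),telemetry.read_force()-f0)
arm.line_to(tcp_rack(.03),feed=.06); arm.sleep(.3)
print(telemetry.read_gripper_width(),"F",telemetry.read_force(),"f0",f0,"T",telemetry.read_ft_torque())
m,im=snap("wrist","pics/w_grip.png"); np.savez("pics/w_grip.npz",**m)
cv2.imwrite("pics/c3.png",cv2.resize(im[100:400,170:470,::-1],None,fx=2,fy=2))
print(telemetry.read_time_s(),telemetry.read_tcp_pos()-tcp_rack(.03))
E
```

```text
w 0.021533937541863852 58.73384892940521 [-0.2086  1.6861  2.1482]
0.02136227400538592 F [-0.5047 -0.7187 -1.9657] f0 [-0.3689  0.0229 -0.7892] T [-0.0157  0.0021 -0.0101]
8.325 [-0.0001  0.     -0.0003]
```

View pics/c3.png

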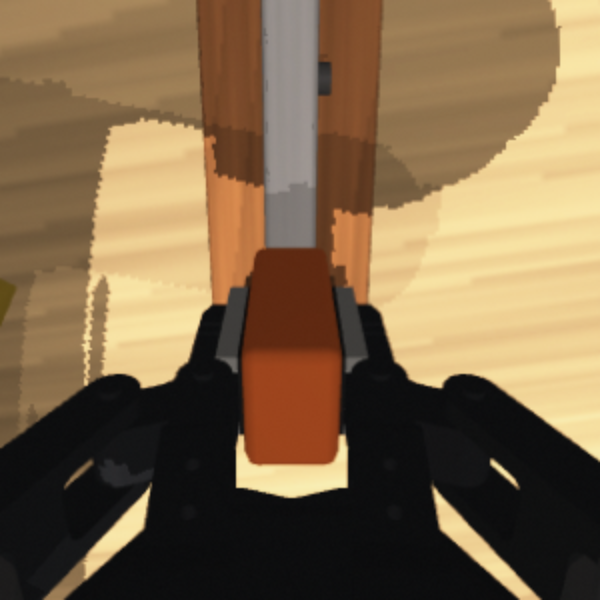

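The scraper is gripped squarely: the handle is centred between the pads and the bar points straight ahead. I'll check the level and force noise.

```bash
python3 - <<'E'
from h import *
arm.line_to(tcp_rack(.14),feed=.12); arm.sleep(.3)
F=np.array([np.r_[telemetry.read_force(),telemetry.read_ft_torque()] for _ in range(10) if arm.sleep(.03) is None]); print(F.mean(0),F.std(0))
m,im=snap("wrist","pics/w_up.png")
o=BAR+[0,0,.14]; P=o+np.array([[.1,.008,.022],[.1,-.008,.022],[-.029,.008,.022],[-.029,-.008,.022]])@rz(YR).T
uv=cv2.projectPoints(P,cv2.Rodrigues(m["R"])[0],m["t"],m["K"],np.array(m["distortion"]))[0].reshape(-1,2); print(uv)
hsv=cv2.cvtColor(im,cv2.COLOR_RGB2HSV); k=((hsv[:,:,1]<40)&(hsv[:,:,2]>60)).astype(np.uint8)
n,l,s,c=cv2.connectedComponentsWithStats(k)
for i in range(1,n):
    if s[i,4]>300: print(s[i],c[i])
print(telemetry.read_time_s())
E
```

```text
nan nan
[[297.3436 -25.1414]
 [330.7263 -25.2359]
 [301.7396 222.5215]
 [327.6139 222.4954]]
[ 300    0   37  223 6331] [314.933  106.0123]
[   0   14   89  182 9177] [ 30.0097 118.6295]
[590 374  42  26 639] [607.3912 389.8498]
10.075<stdin>:3: RuntimeWarning: Mean of empty slice.
  ret = ret.dtype.type(ret / rcount)
  ret = _var(a, axis=axis, dtype=dtype, out=out, ddof=ddof,
  arrmean = um.true_divide(arrmean, div, out=arrmean,
  ret = ret.dtype.type(ret / rcount)
```

```bash
cat >> h.py <<'E'
def rf(n=5,dt=.02):
    a=[]
    for _ in range(n): arm.sleep(dt); a.append(np.r_[telemetry.read_force(),telemetry.read_ft_torque()])
    return np.mean(a,0),np.std(a,0)
E
python3 - <<'E'
from h import *
X,Y=-.002,-.098
p=tcp_plate(X,Y,.16); arm.goto(p,down(YP))
arm.line_to(tcp_plate(X,Y,.045),feed=.12); arm.sleep(.3)
F0,s=rf(10); print("tare",F0,s); np.save("tare.npy",F0)
z=.045; step=.001
while z>.011:
    z-=step; arm.line_to(tcp_plate(X,Y,z),feed=.03)
    F,_=rf(3,.02); d=F-F0
    if d[2]>1.0: print(round(z,5),d,telemetry.read_tcp_pos()[2]-tcp_plate(X,Y,z)[2]); step=.0003
    if d[2]>7: break
F,_=rf(8); print("hold",z,(F-F0),telemetry.read_time_s()); np.save("z.npy",z)
E
```

```text
tare [ 0.0051  0.2305 -2.785   0.0024  0.0823  0.0081] [0.4048 0.5174 0.3521 0.0268 0.0283 0.0165]
0.024 [-1.2184 -0.0368  3.1045  0.1185  0.4486  0.0498] 0.00044819598880158074
0.0237 [-2.8371  0.2217  5.6763  0.2289  0.8653  0.02  ] 0.0004888792733868386
0.0234 [-3.8922  0.8416  8.2417  0.3571  1.1858  0.0354] 0.0006247376272889571
hold 0.023399999999999976 [-3.7354  0.4035  8.2955  0.3644  1.1951  0.0075] 19.8833
```

Contact at about 24.3 mm below the bar's origin, now 8 N. The moment suggests the near end of the blade is carrying more of the load, so I'll check the level before wiping.

```bash
python3 - <<'E'
from h import *
m,im=snap("wrist","pics/w_down.png")
R=telemetry.read_tool_rot(); p=telemetry.read_tcp_pos(); print(R-down(YP),p-tcp_plate(-.002,-.098,.0234))
S=np.array([[.1,.008,.022],[.1,-.008,.022],[-.029,.008,.022],[-.029,-.008,.022],[.1,.008,0],[.1,-.008,0]])
P=p+(S-GR)@rz(YP).T
uv=cv2.projectPoints(P,cv2.Rodrigues(m["R"])[0],m["t"],m["K"],np.array(m["distortion"]))[0].reshape(-1,2); print(uv)
a=im[0:250,200:530,::-1].copy(); a=cv2.resize(a,None,fx=2.4,fy=2.4,interpolation=cv2.INTER_CUBIC)
for q in uv: cv2.circle(a,tuple(int(v) for v in (q-[200,0])*2.4),3,(255,0,255),1)
cv2.imwrite("pics/c4.png",a)
E
```

```text
[[-0.      0.      0.0006]
 [ 0.      0.     -0.0001]
 [ 0.0006  0.0002  0.    ]] [ 0.0001 -0.0001  0.0006]
[[297.3694 -25.3099]
 [330.7383 -25.3981]
 [301.7286 222.3849]
 [327.6114 222.3594]
 [299.8427  -7.8366]
 [328.6989  -7.9081]]
```

View pics/c4.png

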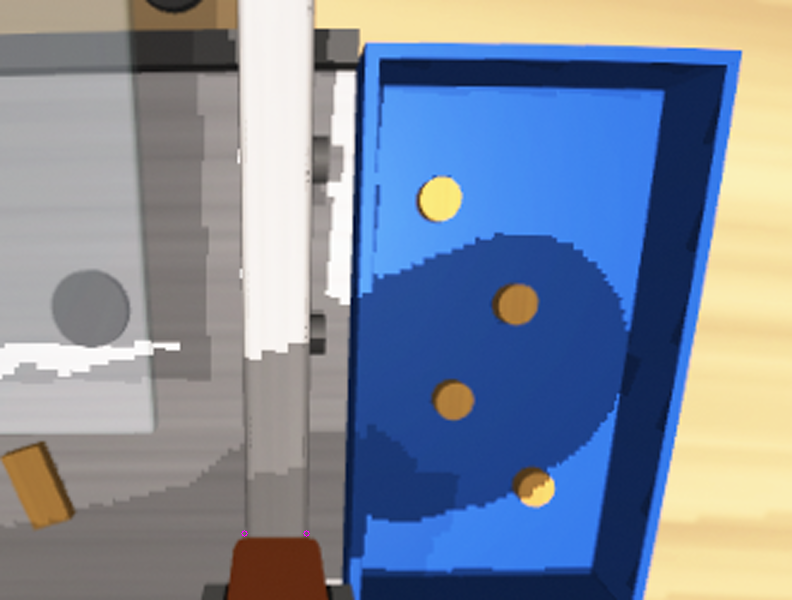

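The bar is square to the plate and about 40 px (crop) clear of the guard edge. The disc at (90,308) and the strip at (37,485) are ahead of the blade. Wiping with force feedback.

```bash
python3 - <<'E'
from h import *
X=-.002; F0=np.load("tare.npy"); z=float(np.load("z.npy")); y=-.098; log=[]
while y<.117:
    y=min(y+.006,.117)
    arm.line_to(tcp_plate(X,y,z),feed=.05)
    F,_=rf(2,.02); d=F-F0; f=d[2]
    z+=np.clip((f-9)*.00007,-.0004,.0008)
    log.append((round(y,3),round(z*1000,2),*d[:3].round(1),*d[3:5].round(2)))
    if f>17: arm.line_to(tcp_plate(X,y,z),feed=.05)
for l in log[::2]: print(*l)
np.save("z.npy",z); print(telemetry.read_time_s())
m,im=snap("wrist","pics/w_end.png"); np.savez("pics/w_end.npz",**m)
cv2.imwrite("pics/c5.png",cv2.resize(im[0:260,100:440,::-1],None,fx=2.3,fy=2.3,interpolation=cv2.INTER_CUBIC))
E
```

```text
-0.092 23.29 -0.7 -1.9 7.4 -0.8 0.1
-0.08 23.19 -0.8 -2.4 8.8 -0.8 0.07
-0.068 23.12 -0.4 -1.8 9.0 -0.77 0.03
-0.056 23.09 -0.7 -2.4 9.4 -0.82 0.04
-0.044 23.04 -0.2 -1.8 8.7 -0.87 0.02
-0.032 23.09 -0.6 -1.9 9.4 -0.88 0.02
-0.02 23.05 -0.3 -2.7 8.4 -0.95 0.01
-0.008 23.04 -1.4 -3.4 9.0 -0.97 0.02
0.004 23.01 -0.3 -2.3 8.6 -1.05 0.01
0.016 23.05 -0.1 -2.9 8.8 -1.12 -0.02
0.028 23.02 -0.1 -3.3 8.7 -1.15 -0.03
0.04 23.1 -0.4 -3.7 9.8 -1.16 -0.03
0.052 23.1 -0.6 -2.9 8.4 -1.13 -0.05
0.064 23.13 -0.3 -3.0 9.8 -1.2 0.02
0.076 23.17 -0.0 -3.0 9.4 -1.17 -0.06
0.088 23.2 -0.5 -3.2 9.1 -1.17 -0.03
0.1 23.18 -0.4 -3.5 8.8 -1.2 -0.03
0.112 23.22 -0.9 -3.1 9.5 -1.16 -0.07
30.7167
```

View pics/c5.png

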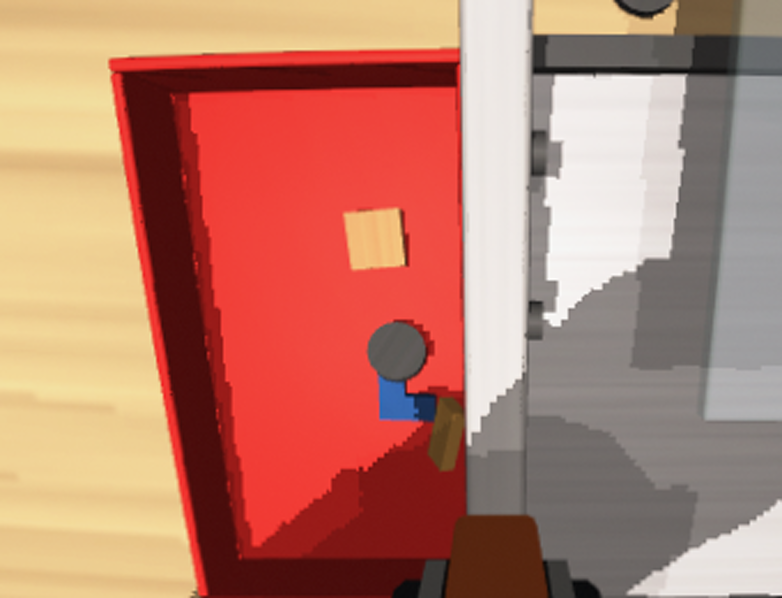

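The plate is clear and all four chips are in the tray area: square (375,238), disc (397,350) lying on the L chip (400,400), and the strip (446,435) tilted near the wall. I'll sweep a little past the edge, lift, and check where the strip lies.

```bash
python3 - <<'E'
from h import *
X=-.002
arm.line_to(tcp_plate(X,.117,.0255),feed=.05)
arm.line_to(tcp_plate(X,.135,.0255),feed=.06)
arm.line_to(tcp_plate(X,.135,.14),feed=.15)
arm.line_to(tcp_plate(X,.05,.14),feed=.2); arm.sleep(.2)
m,im=snap("wrist","pics/w_tray.png"); np.savez("pics/w_tray.npz",**m); print(telemetry.read_time_s())
c=PL+rz(YP)@np.array([0,.179,-.05])
W=c+np.array([[.095,-.055,.038],[-.095,-.055,.038],[-.095,.055,.038],[.095,.055,.038]])@rz(YP).T
uv=cv2.projectPoints(W,cv2.Rodrigues(m["R"])[0],m["t"],m["K"],np.array(m["distortion"]))[0].reshape(-1,2); print(uv)
x0,y0=np.maximum(uv.min(0).astype(int)-8,0); x1,y1=uv.max(0).astype(int)+25
a=im[y0:y1,x0:x1,::-1]; s=min(780/a.shape[1],580/a.shape[0]); print(x0,y0,s)
cv2.imwrite("pics/c6.png",cv2.resize(a,None,fx=s,fy=s,interpolation=cv2.INTER_CUBIC))
E
```

```text
33.2083
[[247.0024  49.6927]
 [258.323  213.2648]
 [174.6193 213.161 ]
 [147.7153  52.0085]]
139 41 2.9441624365482233
```

View pics/c6.png

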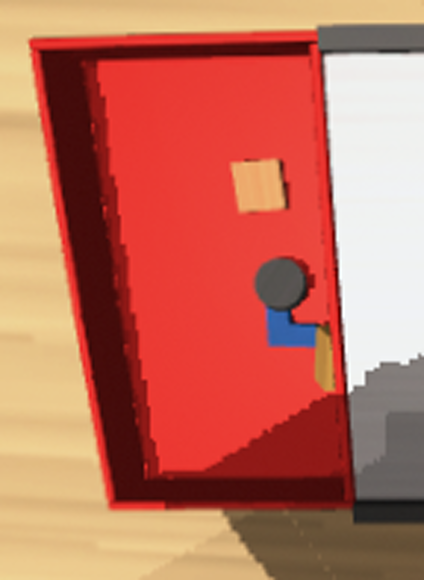

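All four chips are inside the tray walls (the strip leans on the inner near wall, crop (326,360)) and the plate is clear. Returning the scraper.

```bash
python3 - <<'E'
from h import *
arm.goto(tcp_plate(-.002,-.02,.16),down(YP))
arm.goto(tcp_rack(.14),down(YR)); arm.line_to(tcp_rack(.015),feed=.12); arm.sleep(.3)
F0,_=rf(8); dz=.015
while dz>-.003:
    dz-=.001; arm.line_to(tcp_rack(dz),feed=.04); F,_=rf(2); d=F-F0
    if d[2]>2.5 or abs(d[:2]).max()>6: break
print("seat",dz,d,telemetry.read_tcp_pos()-tcp_rack(dz)); np.save("dz.npy",dz)
print(telemetry.read_time_s())
E
```

```text
seat -0.001000000000000007 [-3.5352  3.3432  9.2537  1.2371  0.8465 -0.0199] [ 0.0001 -0.0001  0.0011]
41.2
```

It seated at the expected height. Releasing and checking.

```bash
python3 - <<'E'
from h import *
arm.line_to(tcp_rack(-.0003),feed=.03)
arm.set_gripper(.085); arm.sleep(.2)
arm.line_to(tcp_rack(.11),feed=.12)
arm.goto(np.array([.38,-.345,.33]),down(-.1)); arm.sleep(.3)
m,im=snap("wrist","pics/w_final.png")
o=cv2.imread("pics/w_rack.png"); print("force",telemetry.read_force(),telemetry.read_time_s())
b=np.hstack([i[20:200,260:380] for i in (o,im[:,:,::-1])]); cv2.imwrite("pics/c7.png",cv2.resize(b,None,fx=3.2,fy=3.2,interpolation=cv2.INTER_CUBIC))
E
```

```text
force [0.236  0.0709 0.7707] 44.2833
```

View pics/c7.png

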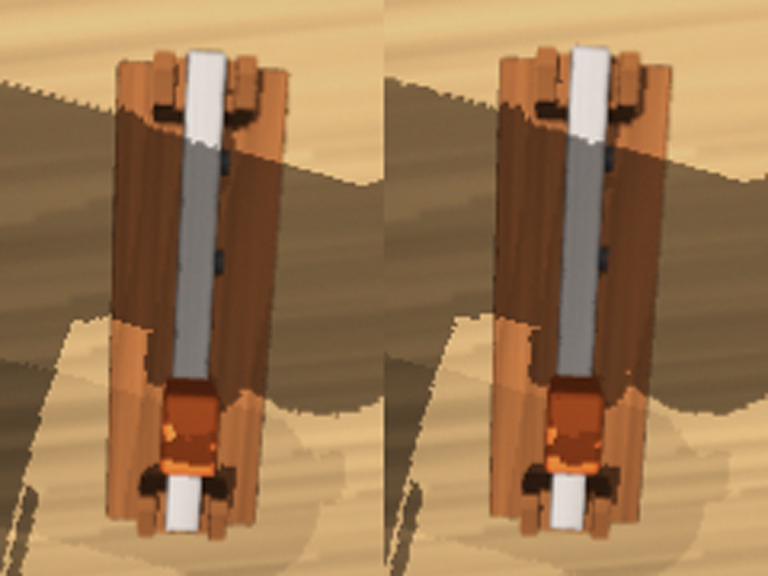

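In the right-hand (after) view the scraper sits between the cheeks, from (590,48) to (568,530), the same as before the job. Handing in.

```bash
python3 -c "
from station import workorder; print(workorder.sign_off())"
```

```text
the job is handed in; nothing more can be done
None
```

The job is handed in at about 44 s: all four chips are in the red tray, the wipe was held at about 7 to 10 N, and the scraper is hanging back in its rack; the sign-off call returned no verdict.

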